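# Lock the controller box's open cover screw with the slot key

## Task

One of the two big captive slotted screws on the grey controller box has been left open: its slot runs across the box's short way, while the locked one's slot runs along the box's length. Take the wooden-handled slot key from its stand, and with its blade turn the open screw a quarter turn clockwise (seen from above) fully home to its stop; leave the other screw locked. Then put the key back upright in the hole of its stand, fully down, and let go.

Things in the scene. Friction and masses are not known exactly. Their poses are not given: they have to be found in the camera images.
- key: loose slot key, 117 mm tall, upright in the stand. Origin: middle of the blade's tip; z up to the handle. Steel blade 24 (along x) x 5 mm (along y), 18 mm high; 14 mm shank; guard disc 56 mm across, 50 to 55 mm above the tip; flat-sided wooden handle 44 (x) x 24 mm (y), 55 to 117 mm above the tip: grip across the 24 mm, 90 mm above the tip. 0.13 to 0.25 kg. Alike after a half turn.
- stand: fixed pale wooden block, 80 x 80 x 60 mm, with an upright round hole, 38 mm across, 56 mm deep, in the middle of its top. Origin: centre of its underside. The key hangs in the hole, its guard disc resting on the block's top (then the blade's tip is 10 mm above the work surface), at any yaw.
- screw_a_slot (a point): open screw: one of two alike steel heads, 44 mm across, 16 mm high, near the ends of a fixed grey box (130x230x50 mm, screws 150 mm apart; which end varies). Point: centre of the slot's floor, on the turning axis, 54 mm above the work surface; x runs along the slot and turns with it, z up. Slot 11 mm wide (mouth 19), 12 deep, open-ended: the blade has up to 0.25 rad of play each way.
- screw_a (a joint): turn of the open screw, rad: grows clockwise seen from above; starts at 0 to 0.3 (slot across the box's length), stop at 1.571 = locked (slot along the box's length). Stiff by friction (about 0.08 N m), stays where it is left.
- screw_b_slot (a point): the same point of the other screw, already locked, to be left alone.
- screw_b (a joint): turn of the locked screw, rad, the same scale; starts at its stop, about 1.55.
Mind the look-alikes: they are no part of the job. Leave any green or turquoise look-alike of the key alone.

How it is judged:
On the way:
1. the open screw is home, with the key's blade in its slot (value of joint screw_a above 1.36 rad and distance between key and screw_a_slot below 0.02 m), for 0.1 s.
At the end, for the whole second after the job is handed in: Both screws are within 12 degrees of the stop (1.36 rad or more); the key stands at rest in the stand's hole, released, within 15 mm of its centre, seated to within 6 mm of fully down and within 10 degrees of upright (value of joint each of screw_a, screw_b above 1.36 rad and horizontal distance between key and stand below 0.015 m and z of key in the frame of stand below 0.016 m and angle between key's own z axis and vertical below 0.175 rad and linear speed of key below 0.02 m/s); the robot touches nothing.
It fails at once if the locked screw is turned open (value of joint screw_b below 1.2 rad).
It also fails if it takes over 51 s, if anything falls off the work surface, if the arm or the gripper's body presses on something with over 40 N, if the wrist force passes 120 N, or if a joint passes its speed limit or range.

## Robot

A 7-joint arm with a two-finger parallel gripper is mounted at the origin on the work surface; the furniture and walls round the work are solid. World frame = base frame: x ahead of the robot, y to its left, z up, the work surface at z = 0. Lengths are in m, angles in rad, forces in N, time in s.
With the tool pointing down it reaches from about 0.4 to 0.85 m from the base axis. Payload 10.4 kg.
Tool frame: the origin (TCP) lies midway between the tips of the shut fingers; the grasp point (between the pads) lies 19 mm behind it; z points along the fingers, y is the line along which they close (so a half turn about z gives the same grasp; the last joint's range is limited). The gripper opens to 87 mm and grips with 3 to 60 N. Pads are 19 mm wide; open, the fingers measure 117 mm over their backs; the gripper's body (75 mm by 190 mm) begins 51 mm behind the grasp point.
Start: joints at [-1.343, 0.332, -0.065, 1.46, 0.022, 1.35, -0.088], TCP at [0.155, 0.605, 0.223] pointing down, gripper open.
Joint ranges: [-2.6, 2.6], [-0.5, 2.12], [-1.47, 1.34], [0.16, 2.42], [-1.27, 4.41], [0.06, 2.06], [-2.6, 2.6]. Speed limits (rad/s): [2.22, 2.22, 2.79, 2.79, 3.14, 3.14, 3.14].

## Interface

Orientations are given as a unit quaternion [x, y, z, w].
In Python, from bench import r gives the robot as it stands.
- The arm moves only by the tool arm_command, never from a script. Its arguments are lists of equal length, an entry for each row: "xyz": the shift along the world's x, y, z in m, a list of three; "rot": the turn, a rotation vector about the world's x, y, z in rad, a list of three. In form: {"xyz": [[tx, ty, tz], ...], "rot": [[ax, ay, az], ...]}. A call has 1 to 20 rows; each row is the pose to reach, as a shift and turn from the pose commanded when the call began; what a row does not reach only later rows make up. A row lasts 1/12 s, in which the tool goes at most 41.7 mm and 7.16 degrees, less where a joint would pass 70% of its speed; a pose out of reach is approached as far as the arm can. A call with a gripper value outside its range is refused whole. "grip" is the opening, from 0 (shut) to 1 (fully open), set as the call begins (left out, the last holds). The fingers move at their own pace and stop on an object; "squeeze" is the grip in N (left out, the last holds). Time passes only in rows, so rows that repeat a pose let the fingers close. It gives the time, the measured TCP pose, the force, the opening and the grip force at its end, in the units of the state.
- r.read_state(): the state, without advancing time (a new reading comes with each control period).
- r.camera(name): name is "side" or "top"; returns the picture (480x640x3 uint8, red, green, blue); there is no depth.
- r.camera_model(name): a dict with "fx", "fy", "cx", "cy" (pixels), "k1" (the pictures are not rectified: a ray, as slopes to the right and down, at radius r is drawn at 1 + k1 r^2 times it, then the intrinsics apply), "T" (4x4, takes a point from camera to world coordinates). Camera axes: x right, y up, looking along -z (the intrinsics and any distortion apply to the point x, -y, -z); pixel columns grow to the right and rows downward; lengths in m; the calibration is good to about 2 mm. A picture is of the moment at which its call begins. camera_model takes no time and is no camera call.
- r.close_job(): hands the job in; it is judged then, once.
Trained networks look in the newest picture that a camera, given by its name, has taken for a name from the list of things; names that differ only in an ending like _2 or _b are one class to them, and where a whole thing is asked for, a point or a joint stands for the part that bears it (a point fixed in the world has none). Each returns a list of dicts, best first, with "conf" (0 to 1); they miss things now and then, are a little off and sometimes report something else, mostly with a low value. They report only what shows in the picture. A call takes as long as a camera call. They do not tell look-alikes from the thing itself.
- r.look_for(label, camera): "at" ([x, y, z] in m, in the coordinates of the camera as it stood for that picture, good to about 4 mm: the middle of the surface that is visible of it).
- r.spot_point(label, camera): "at" ([x, y, z] in m, in the coordinates of the camera as it stood for that picture, good to about 4 mm: a listed point, or the origin of a listed thing).
The state is a dict: "time": time; "joint_positions": joint angles; "joint_vel": joint speeds; "joint_torque": joint torques, N m; "ee_pos": TCP position; "eef_rot": TCP orientation; "ft_force": force on the tool from outside, world axes, zero at the start; "torque": the same for the moment, N m; "width": finger opening in m; "grip_force": force on a finger pad.
Only numpy, scipy, OpenCV 4.12 (cv2) and the standard library are available. Lean on these libraries where they do the work, as an engineer would, in place of code of your own. Each camera call takes 0.05 s, during which the arm holds its last target. There are 200 camera calls.

## Working session

There is one attempt and no reset: what is moved stays moved. The work goes in short steps, Python scripts to look and compute and a tool call to move; the robot and the scene stay as the last step left them, time stands still between calls to the robot, and variables do not carry over. Pictures are saved under pics/ and viewed, at most 12 in all, crops included, and the job is handed in when it is done.

Besides the shell and the picture viewer there is one more tool, called after "Emit:" as name(argument=value, ...) on one line, values as JSON. arm_command: Moves the arm, as the interface text tells. Its arguments: {"type":"object","properties":{"xyz":{"type":"array"},"rot":{"type":"array"},"grip":{"type":"number"},"squeeze":{"type":"number"}},"required":["xyz","rot"]}

```bash
mkdir -p pics; cat > h.py <<'E'
import numpy as np, cv2
from bench import r
def w(cam,p):
    T=np.array(r.camera_model(cam)["T"]); return (T@np.r_[p,1])[:3]
def proj(cam,P):
    m=r.camera_model(cam); T=np.linalg.inv(np.array(m["T"])); p=T@np.r_[P,1]
    s=np.array([p[0],-p[1]])/-p[2]; s=s*(1+m["k1"]*(s@s)); return np.array([m["fx"]*s[0]+m["cx"],m["fy"]*s[1]+m["cy"]])
def ray(cam,px,z):
    m=r.camera_model(cam); K=np.array([[m["fx"],0,m["cx"]],[0,m["fy"],m["cy"]],[0,0,1.]]); T=np.array(m["T"])
    u=cv2.undistortPoints(np.array([[px]],float),K,np.array([m["k1"],0,0,0.]))[0,0]
    d=T[:3,:3]@[u[0],-u[1],-1]; o=T[:3,3]; return o+d*(z-o[2])/d[2]
def snap(cam,name):
    im=np.array(r.camera(cam)); cv2.imwrite(f"pics/{name}.png",im[:,:,::-1]); return im
E
python3 - <<'E'
from h import *
np.set_printoptions(precision=4,suppress=True)
for c in("top","side"):
    snap(c,c+"0"); print(c,np.array(r.camera_model(c)["T"])[:3])
    for l in("key","stand","screw_a_slot"):
        for d in r.spot_point(l,c)[:4]: P=w(c,d["at"]);print(l,round(d["conf"],2),P,proj(c,P))
s=r.read_state();print(s["time"],s["ee_pos"],s["eef_rot"],s["ft_force"],s["width"])
E
```

```text
top [[-0.0214  0.9846 -0.1734  0.3674]
 [-0.9998 -0.0206  0.0065 -0.0526]
 [ 0.0029  0.1734  0.9848  0.9119]]
key 0.79 [ 0.56   -0.2197  0.0078] [392.9745 218.5569]
key 0.71 [ 0.4569 -0.1834  0.0031] [377.7151 267.7661]
key 0.65 [ 0.4328 -0.086   0.0042] [331.3673 280.3234]
key 0.57 [0.3978 0.0163 0.0022] [282.1268 298.4894]
stand 0.94 [ 0.5614 -0.2198  0.0007] [392.4268 218.6446]
screw_a_slot 0.67 [ 0.6158 -0.0799  0.0539] [326.771  188.3359]
screw_a_slot 0.59 [ 0.5628 -0.2165  0.0005] [390.7976 218.0429]
side [[ 0.8942  0.2053 -0.3979  0.1591]
 [-0.4477  0.4258 -0.7863 -0.7017]
 [ 0.008   0.8812  0.4726  0.4784]]
key 0.97 [0.3993 0.0141 0.0039] [254.5675 273.0903]
key 0.81 [ 0.4573 -0.1918 -0.0017] [335.4405 330.7177]
key 0.56 [ 0.4325 -0.0867 -0.0002] [293.35   298.8159]
stand 0.86 [ 0.5618 -0.2224  0.0031] [401.9471 321.0795]
screw_a_slot 0.93 [ 0.6133 -0.0839  0.0482] [382.3289 251.0533]
0.4 [0.1551 0.6054 0.2225] [ 0.1251  0.9921 -0.0001 -0.    ] [ 0.2563  1.1026 -0.3829] 0.0869622208959417
```

View pics/top0.png

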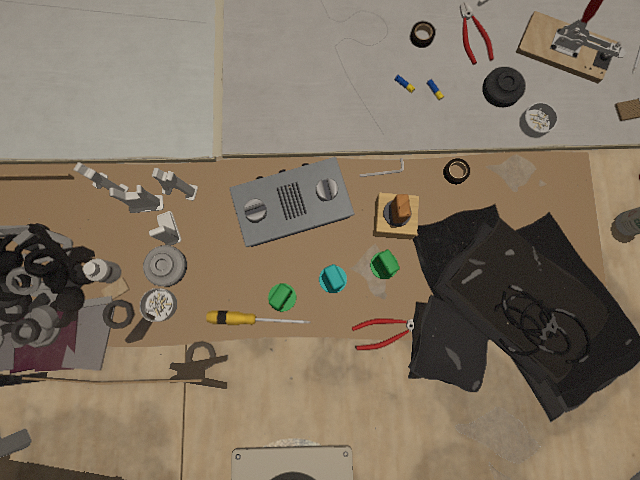

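View pics/side0.png

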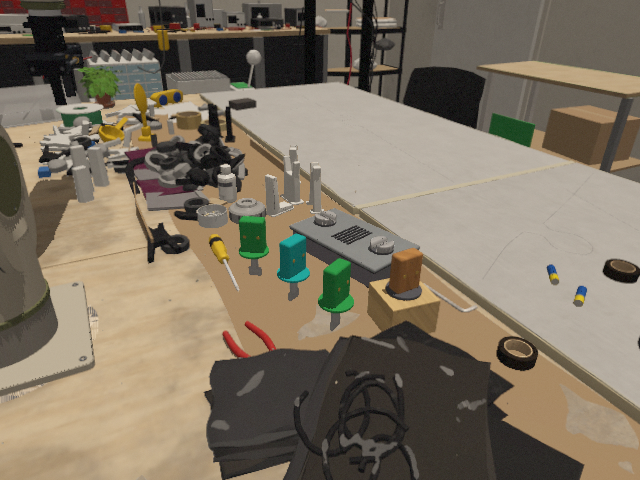

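The wooden key is in its stand (top px 398,208), and the grey box's screws are at about (327,189) and (255,210). The green and turquoise look-alikes are nearer the robot. I'll zoom in on the screws and the key.

```bash
python3 - <<'E'
from h import *
im=cv2.imread("pics/top0.png")
a=cv2.resize(im[150:250,225:365],None,fx=4,fy=4,interpolation=cv2.INTER_CUBIC)
b=cv2.resize(im[185:245,370:425],None,fx=4,fy=4,interpolation=cv2.INTER_CUBIC)
o=np.zeros((400,800,3),np.uint8);o[:,:560]=a;o[:240,570:790]=b
cv2.imwrite("pics/crop0.png",o)
E
```

```text
(no output)
```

View pics/crop0.png

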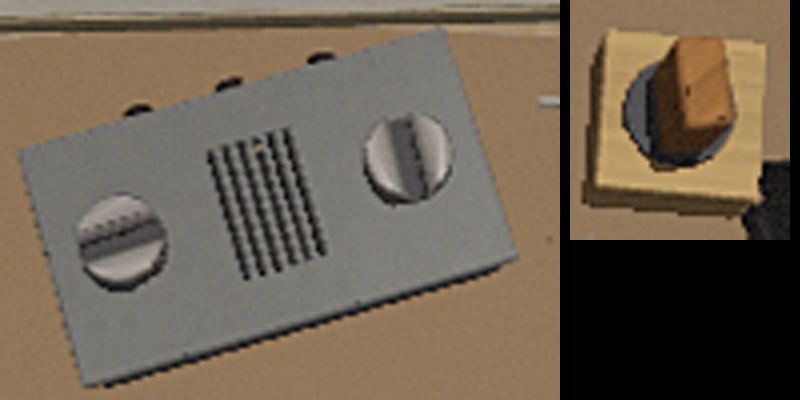

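```bash
cat > fit.py <<'E'
from h import *
from scipy.optimize import minimize
def mask(im,box):
    hsv=cv2.cvtColor(im,cv2.COLOR_BGR2HSV); m=((hsv[...,0]<16)&(hsv[...,1]>125)&(hsv[...,2]>50)).astype(np.uint8)
    o=np.zeros_like(m);x0,y0,x1,y1=box;o[y0:y1,x0:x1]=m[y0:y1,x0:x1]
    n,l,s,_=cv2.connectedComponentsWithStats(o); return (l==1+np.argmax(s[1:,4])).astype(np.uint8)
def hull(cam,x,y,a,z0,z1,S=8):
    c,s=np.cos(a),np.sin(a);P=[]
    for u in(-.022,.022):
        for v in(-.012,.012):
            for z in(z0,z1): P.append(proj(cam,[x+c*u-s*v,y+s*u+c*v,z]))
    return cv2.convexHull(np.array(P,np.float32))[:,0]
def iou(cam,m,box,*p):
    x0,y0,x1,y1=box;S=4
    M=cv2.resize(m[y0:y1,x0:x1],None,fx=S,fy=S,interpolation=cv2.INTER_NEAREST)
    h=np.zeros_like(M);cv2.fillPoly(h,[np.int32(np.round((hull(cam,*p)-[x0-.5,y0-.5])*S*16))],1,shift=4)
    return (M&h).sum()/(M|h).sum()
E
python3 - <<'E'
from fit import *
np.set_printoptions(precision=4,suppress=True)
bx={"top":(380,180,425,240),"side":(375,235,435,305)}
ms={}
for c in bx:
    ms[c]=mask(cv2.imread(f"pics/{c}0.png"),bx[c]);ys,xs=np.nonzero(ms[c]);print(c,len(xs),xs.min(),xs.max(),ys.min(),ys.max())
f=lambda p,cs:-sum(iou(c,ms[c],bx[c],p[0],p[1],p[2],.065,.127) for c in cs)
for cs in(("top","side"),("top",),("side",)):
  R=[]
  for a in np.arange(0,np.pi,np.pi/12):
    q=minimize(f,[.561,-.22,a],(cs,),method="Nelder-Mead",options=dict(initial_simplex=[[.561,-.22,a],[.571,-.22,a],[.561,-.21,a],[.561,-.22,a+.2]]));R.append((q.fun,*q.x))
  R.sort();print(cs,np.array(R[:3]))
# screws
def p(u,v): return [u/4+225-.375,v/4+150-.375]
for n,l in dict(open=[(408,158),(400,118),(415,198)],lock=[(121,242),(80,250),(165,228)]).items():
    W=[ray("top",p(*q),.066)for q in l];d=W[1]-W[2];print(n,W[0],np.degrees(np.arctan2(d[1],d[0])))
W=[ray("top",p(*q),.05)for q in[(20,152),(443,28),(518,258)]];print("box",W)
W=[ray("top",[q[0]/4-142.5+370,q[1]/4+185],.06)for q in[(610,32),(766,42),(757,203),(596,187)]];print("standtop",np.mean(W,0),W)
E
```

```text
top 417 391 410 194 222
side 1111 389 422 248 293Traceback (most recent call last):
  File "<stdin>", line 11, in <module>
    res = _minimize_neldermead(fun, x0, args, callback, bounds=bounds,
                               **options)
    fxcc = func(xcc)
    fx = function(np.copy(x), *(wrapper_args + args))
  File "<stdin>", line 7, in <lambda>
  File "<stdin>", line 7, in <genexpr>
  File "fit.py", line 16, in iou
    h=np.zeros_like(M);cv2.fillPoly(h,[np.int32(np.round((hull(cam,*p)-[x0-.5,y0-.5])*S*16))],1,shift=4)
                                                          ~~~~^^^^^^^^
  File "fit.py", line 11, in hull
    for z in(z0,z1): P.append(proj(cam,[x+c*u-s*v,y+s*u+c*v,z]))
                              ~~~~^^^^^^^^^^^^^^^^^^^^^^^^^^^^^
  File "h.py", line 6, in proj
    m=r.camera_model(cam); T=np.linalg.inv(np.array(m["T"])); p=T@np.r_[P,1]
ValueError: time passes only in moves, steps and waits
```

```bash
sed -i 's/r\.camera_model(\([a-z]*\))/CM[\1]/; s/^from bench import r/from bench import r\nCM={c:r.camera_model(c) for c in("top","side")}/' h.py; cat > run.py <<'E'
from fit import *
np.set_printoptions(precision=4,suppress=True)
bx={"top":(380,180,425,240),"side":(375,235,435,305)}
ms={c:mask(cv2.imread(f"pics/{c}0.png"),bx[c]) for c in bx}
f=lambda p,cs:-sum(iou(c,ms[c],bx[c],p[0],p[1],p[2],.065,.127) for c in cs)
for cs in(("top","side"),("top",),("side",)):
  R=[]
  for a in np.arange(0,np.pi,np.pi/12):
    q=minimize(f,[.561,-.22,a],(cs,),method="Nelder-Mead",options=dict(initial_simplex=[[.561,-.22,a],[.571,-.22,a],[.561,-.21,a],[.561,-.22,a+.2]],maxiter=80));R.append((q.fun,*q.x))
  R.sort();print(cs,np.array(R[:3]))
def p(u,v): return [u/4+225-.375,v/4+150-.375]
for n,l in dict(open=[(408,158),(400,118),(415,198)],lock=[(121,242),(80,250),(165,228)]).items():
    W=[ray("top",p(*q),.066)for q in l];d=W[1]-W[2];print(n,W[0],np.degrees(np.arctan2(d[1],d[0])))
W=[ray("top",p(*q),.05)for q in[(20,152),(443,28),(518,258)]];print("box",W)
W=[ray("top",[q[0]/4-142.5+370,q[1]/4+185],.06)for q in[(610,32),(766,42),(757,203),(596,187)]];print("standtop",np.mean(W,0),W)
E
grep -n CM h.py|head -4; python3 run.py
```

```text
3:CM={c:r.camera_model(c) for c in("top","side")}
5:    T=np.array(CM[cam]["T"]); return (T@np.r_[p,1])[:3]
7:    m=CM[cam]; T=np.linalg.inv(np.array(m["T"])); p=T@np.r_[P,1]
10:    m=CM[cam]; K=np.array([[m["fx"],0,m["cx"]],[0,m["fy"],m["cy"]],[0,0,1.]]); T=np.array(m["T"])
('top', 'side') [[-1.5924  0.5614 -0.2172  3.3842]
 [-1.5905  0.5609 -0.2177  3.3842]
 [-1.5896  0.5609 -0.2172  0.2422]]
('top',) [[-0.787   0.5614 -0.2185 -0.0405]
 [-0.7867  0.5605 -0.2184 -0.0374]
 [-0.7851  0.5605 -0.2179 -0.0363]]
('side',) [[-0.8476  0.5622 -0.216   0.2942]
 [-0.8472  0.5613 -0.2168  0.2929]
 [-0.8472  0.5614 -0.2167  0.2916]]
open [ 0.6106 -0.0792  0.066 ] 8.852253565942776
lock [0.5704 0.0643 0.066 ] 103.82338733190373
box [array([0.6224, 0.1179, 0.05  ]), array([ 0.6843, -0.0995,  0.05  ]), array([ 0.5619, -0.1339,  0.05  ])]
standtop [ 0.5583 -0.2206  0.06  ] [array([ 0.602 , -0.1866,  0.06  ]), array([ 0.5951, -0.2647,  0.06  ]), array([ 0.5132, -0.2552,  0.06  ]), array([ 0.5229, -0.176 ,  0.06  ])]
```

```bash
python3 - <<'E'
from fit import *
bx={"top":(380,180,425,240),"side":(375,235,435,305)}
o=np.zeros((560,760,3),np.uint8);k=0
for c in bx:
    x0,y0,x1,y1=bx[c];im=cv2.imread(f"pics/{c}0.png");m=mask(im,bx[c])
    a=cv2.resize(im[y0:y1,x0:x1],None,fx=8 if c=="top" else 6,fy=8 if c=="top" else 6,interpolation=cv2.INTER_NEAREST);S=8 if c=="top" else 6
    M=cv2.resize(m[y0:y1,x0:x1],None,fx=S,fy=S,interpolation=cv2.INTER_NEAREST)
    cs,_=cv2.findContours(M,0,2);cv2.drawContours(a,cs,-1,(0,0,255),1)
    for ang,col in((0.,(255,0,0)),(.25,(0,255,0))):
        for z in(.065,.127):
            cc,s=np.cos(ang),np.sin(ang)
            P=[proj(c,[.561+cc*u-s*v,-.2195+s*u+cc*v,z]) for u,v in((-.022,-.012),(.022,-.012),(.022,.012),(-.022,.012))]
            cv2.polylines(a,[np.int32((np.array(P)-[x0-.5,y0-.5])*S)],True,col,1)
    o[:a.shape[0],k:k+a.shape[1]]=a;k+=a.shape[1]+10
cv2.imwrite("pics/ov.png",o)
E
```

```text
(no output)
```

View pics/ov.png

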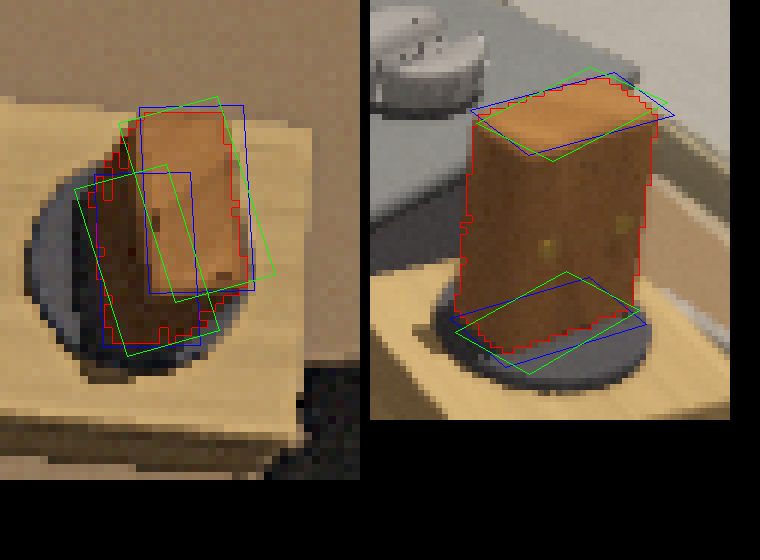

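The fit puts the key's yaw at about 0 rad, at about (0.560, -0.219). The open screw is the right one, at about (0.612, -0.080), with its slot yaw about +9°. The box axis is at about 105.8°, so locked means a slot yaw of about -74°. Now I'll move.

Emit:
arm_command(xyz=[[0.345,-0.405,0],[0.345,-0.405,0],[0.345,-0.405,0],[0.345,-0.405,0],[0.345,-0.405,0],[0.345,-0.405,0],[0.345,-0.405,0],[0.345,-0.405,0],[0.345,-0.405,0],[0.345,-0.405,0],[0.345,-0.405,0],[0.345,-0.405,0],[0.345,-0.405,0],[0.345,-0.405,0],[0.345,-0.405,0],[0.345,-0.405,0],[0.345,-0.405,0]], rot=[[0,0,0.251],[0,0,0.251],[0,0,0.251],[0,0,0.251],[0,0,0.251],[0,0,0.251],[0,0,0.251],[0,0,0.251],[0,0,0.251],[0,0,0.251],[0,0,0.251],[0,0,0.251],[0,0,0.251],[0,0,0.251],[0,0,0.251],[0,0,0.251],[0,0,0.251]], grip=1)

```text
time: 1.82
ee_pos: [0.4993, 0.2019, 0.2225]
eef_rot: [-0.001, 1.0, 0.0, -0.0]
ft_force: [0.1, 1.1, -0.6]
width: 0.0871
grip_force: 0.0
```

Emit:
arm_command(xyz=[[0.06,-0.42,0],[0.06,-0.42,0],[0.06,-0.42,0],[0.06,-0.42,0],[0.06,-0.42,0],[0.06,-0.42,0],[0.06,-0.42,0],[0.06,-0.42,0],[0.06,-0.42,0],[0.06,-0.42,0],[0.06,-0.42,0],[0.06,-0.42,0],[0.06,-0.42,0],[0.06,-0.42,0],[0.06,-0.42,0]], rot=[[0,0,0],[0,0,0],[0,0,0],[0,0,0],[0,0,0],[0,0,0],[0,0,0],[0,0,0],[0,0,0],[0,0,0],[0,0,0],[0,0,0],[0,0,0],[0,0,0],[0,0,0]])

```text
time: 3.07
ee_pos: [0.5606, -0.2172, 0.2226]
eef_rot: [-0.002, 1.0, 0.001, 0.0]
ft_force: [-0.2, 0.1, 0.3]
width: 0.0869
grip_force: 0.0
```

```bash
python3 - <<'E'
from bench import r
s=r.read_state();print([round(float(a),3) for a in s["joint_positions"]],s["ee_pos"],s["eef_rot"],s["time"])
E
```

```text
[-0.188, 0.307, 0.601, 1.556, -0.178, 1.333, 2.007] [ 0.5606094  -0.21718848  0.22256046] [-1.72035577e-03  9.99998366e-01  5.52179362e-04  6.38659442e-05] 3.0667
```

Emit:
arm_command(xyz=[[0,0,-0.03],[0,0,-0.06],[0,0,-0.09],[0,0,-0.11],[0,0,-0.125],[0,0,-0.135],[0,0,-0.1415],[0,0,-0.1415],[0,0,-0.1415]], rot=[[0,0,0],[0,0,0],[0,0,0],[0,0,0],[0,0,0],[0,0,0],[0,0,0],[0,0,0],[0,0,0]])

```text
time: 3.82
ee_pos: [0.5606, -0.2192, 0.0817]
eef_rot: [-0.0, 1.0, 0.0, 0.0]
ft_force: [0.7, -0.1, 0.4]
width: 0.0871
grip_force: 0.0
```

Emit:
arm_command(xyz=[[0,0,0],[0,0,0],[0,0,0],[0,0,0],[0,0,0],[0,0,0],[0,0,0],[0,0,0],[0,0,0],[0,0,0]], rot=[[0,0,0],[0,0,0],[0,0,0],[0,0,0],[0,0,0],[0,0,0],[0,0,0],[0,0,0],[0,0,0],[0,0,0]], grip=0, squeeze=40)

```text
time: 4.65
ee_pos: [0.5601, -0.2195, 0.0811]
eef_rot: [-0.0, 1.0, 0.0, -0.0]
ft_force: [0.4, 3.4, 1.6]
width: 0.0284
grip_force: 1.2
```

```bash
python3 - <<'E'
from h import *
snap("side","s1");s=r.read_state();print(s["ee_pos"],s["eef_rot"],s["time"],s["torque"])
im=cv2.imread("pics/s1.png");cv2.imwrite("pics/s1c.png",cv2.resize(im[180:360,300:500],None,fx=3,fy=3))
E
```

```text
[ 0.56019272 -0.21934583  0.08107532] [-1.67952318e-04  9.99999972e-01  1.58129268e-04  4.48086204e-05] 4.7 [-0.29485769  0.0433408   0.01589569]
```

View pics/s1c.png

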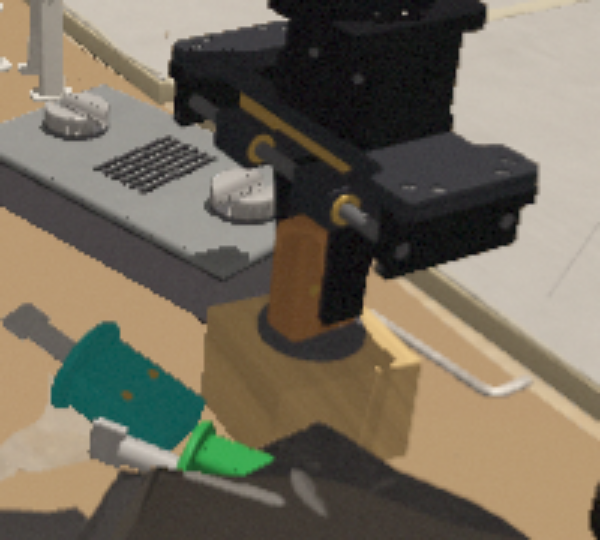

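The key is between the fingers, and the box and its screws are undisturbed. Some look-alikes nearby have toppled over (crop 130,400). The fingers are still closing, so I'll give them more time.

Emit:
arm_command(xyz=[[0,0,0],[0,0,0],[0,0,0],[0,0,0],[0,0,0],[0,0,0]], rot=[[0,0,0],[0,0,0],[0,0,0],[0,0,0],[0,0,0],[0,0,0]], squeeze=50)

```text
time: 5.2
ee_pos: [0.5601, -0.2194, 0.0811]
eef_rot: [-0.0, 1.0, 0.0, -0.0]
ft_force: [1.4, 0.9, 0.3]
width: 0.0237
grip_force: 49.3
```

```bash
python3 - <<'E'
from h import *
s=r.read_state();print(s["ee_pos"],s["width"],s["grip_force"],s["time"],s["torque"],s["ft_force"])
snap("top","t1")
for c in("top",):
    for l in("key","screw_a_slot"):
        for d in r.spot_point(l,c)[:4]: P=w(c,d["at"]);print(l,round(d["conf"],2),P.round(3))
E
```

```text
[ 0.56014106 -0.21942404  0.08105504] 0.02371422257341167 49.3271131021902 5.2 [ 0.24526109 -0.0894465   0.00341919] [1.37804672 0.87646086 0.25899715]
key 0.93 [0.412 0.035 0.043]
key 0.61 [ 0.44  -0.11   0.047]
screw_a_slot 0.85 [ 0.615 -0.079  0.056]
```

View pics/t1.png

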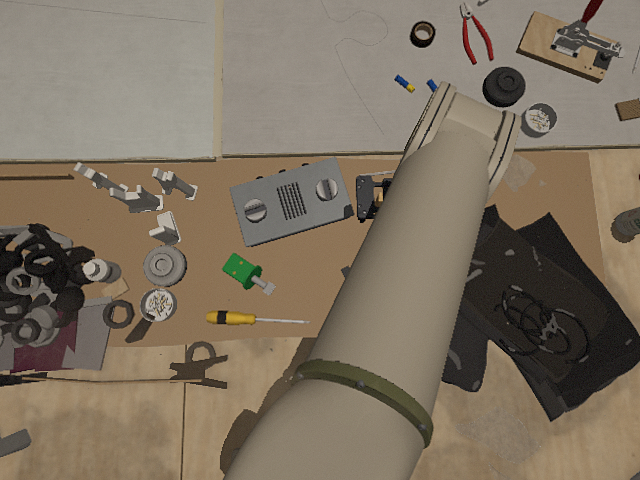

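The look-alikes toppled on their own; the left green one lay well away from the arm. The key is gripped at 23.7 mm. I'll lift it and move over the open screw (top px 327,189).

Emit:
arm_command(xyz=[[0,0,0.01],[0,0,0.03],[0,0,0.055],[0,0,0.08],[0,0,0.09],[0,0,0.09],[0.01,0.03,0.09],[0.02,0.055,0.09],[0.03,0.08,0.09],[0.04,0.105,0.09],[0.047,0.125,0.09],[0.051,0.135,0.09],[0.0525,0.1395,0.09],[0.0525,0.1395,0.09],[0.0525,0.1395,0.09],[0.0525,0.1395,0.09]], rot=[[0,0,0],[0,0,0],[0,0,0],[0,0,0],[0,0,0],[0,0,0],[0,0,0.02],[0,0,0.04],[0,0,0.06],[0,0,0.08],[0,0,0.11],[0,0,0.14],[0,0,0.157],[0,0,0.157],[0,0,0.157],[0,0,0.157]])

```text
time: 6.68
ee_pos: [0.6121, -0.0822, 0.1711]
eef_rot: [-0.077, 0.997, -0.0, -0.0]
ft_force: [0.0, -0.5, -2.1]
width: 0.0239
grip_force: 49.3
```

```bash
python3 - <<'E'
from h import *
snap("side","s2");s=r.read_state();print(s["ee_pos"],s["width"],s["grip_force"],s["torque"],s["ft_force"])
for l in("key","screw_a_slot"):
    for d in r.spot_point(l,"side")[:4]: P=w("side",d["at"]);print(l,round(d["conf"],2),P.round(4),proj("side",P))
print(proj("side",[.6125,-.08,.1]),proj("side",[.6125,-.08,.054]),proj("side",[.6125,-.08,.066]))
im=cv2.imread("pics/s2.png");cv2.imwrite("pics/s2c.png",cv2.resize(im[180:280,320:440],None,fx=5,fy=5,interpolation=cv2.INTER_CUBIC))
E
```

```text
[ 0.612148   -0.08195126  0.17116969] 0.02366877096130124 49.32704628445208 [ 0.01913709  0.04585123 -0.00721743] [ 0.5566775   0.07507222 -2.46049777]
key 0.82 [ 0.4325 -0.2208  0.0316] [330.90346892 328.99665121]
key 0.8 [0.414  0.0324 0.0454] [257.46949468 247.58099704]
key 0.78 [ 0.611  -0.0814  0.0994] [382.69349896 225.75990655]
key 0.66 [ 0.4407 -0.1061  0.0408] [302.44300911 283.34941488]
screw_a_slot 0.73 [ 0.6105 -0.0802  0.0506] [380.03310954 249.35144581]
[382.94768398 224.9693912 ] [381.00704962 247.44124776] [381.50284879 241.6882268 ]
```

View pics/s2c.png

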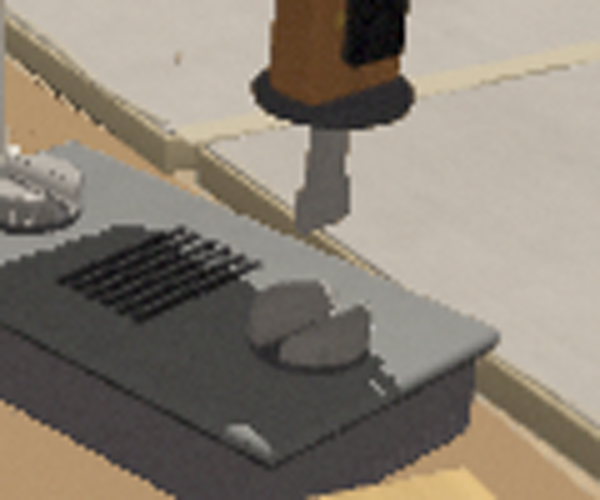

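```bash
python3 - <<'E'
from h import *
T=lambda P:(proj("side",P)-[320,180])*5
for a in(0,9,16):
    c,s=np.cos(np.radians(a)),np.sin(np.radians(a))
    for z,R in((.066,.022),(.054,.022),(.1,.012)):
        print(a,z,*[T([.6125+k*R*c,-.08+k*R*s,z]).round() for k in(-1,1)])
E
```

```text
0 0.066 [256. 321.] [358. 296.]
0 0.054 [254. 350.] [355. 325.]
0 0.1 [286. 231.] [343. 218.]
9 0.066 [262. 325.] [352. 292.]
9 0.054 [260. 354.] [349. 321.]
9 0.1 [290. 233.] [339. 216.]
16 0.066 [268. 328.] [346. 289.]
16 0.054 [265. 357.] [344. 318.]
16 0.1 [293. 235.] [336. 215.]
```

Emit:
arm_command(xyz=[[-0.001,0.001,-0.01],[-0.001,0.001,-0.02],[-0.001,0.001,-0.027],[-0.001,0.001,-0.032],[-0.001,0.001,-0.035],[-0.001,0.001,-0.038],[-0.001,0.001,-0.041],[-0.001,0.001,-0.043],[-0.001,0.001,-0.043]], rot=[[0,0,0],[0,0,0],[0,0,0],[0,0,0],[0,0,0],[0,0,0],[0,0,0],[0,0,0],[0,0,0]])

```text
time: 7.58
ee_pos: [0.6115, -0.079, 0.1277]
eef_rot: [-0.079, 0.997, 0.0, -0.0]
ft_force: [0.1, -0.5, -2.2]
width: 0.0239
grip_force: 49.3
```

```bash
python3 - <<'E'
from h import *
snap("side","s3");s=r.read_state();print(s["ee_pos"],s["torque"],s["ft_force"],np.round(s["joint_positions"],2))
for l in("key","screw_a_slot"):
    for d in r.spot_point(l,"side")[:4]: P=w("side",d["at"]);print(l,round(d["conf"],2),P.round(4))
im=cv2.imread("pics/s3.png");cv2.imwrite("pics/s3c.png",cv2.resize(im[180:280,320:440],None,fx=5,fy=5,interpolation=cv2.INTER_CUBIC))
E
```

```text
[ 0.61157772 -0.07903583  0.12803014] [ 0.02790338  0.01748398 -0.03707411] [-0.03497492 -0.96447225 -0.91897987] [-0.33  0.41  0.49  1.63 -0.21  1.16  1.94]
key 0.97 [ 0.6075 -0.0785  0.0566]
key 0.71 [ 0.4335 -0.2212  0.0337]
key 0.69 [0.4134 0.0343 0.0428]
key 0.67 [ 0.4397 -0.1064  0.0412]
screw_a_slot 0.74 [ 0.6125 -0.08    0.0505]
```

View pics/s3c.png

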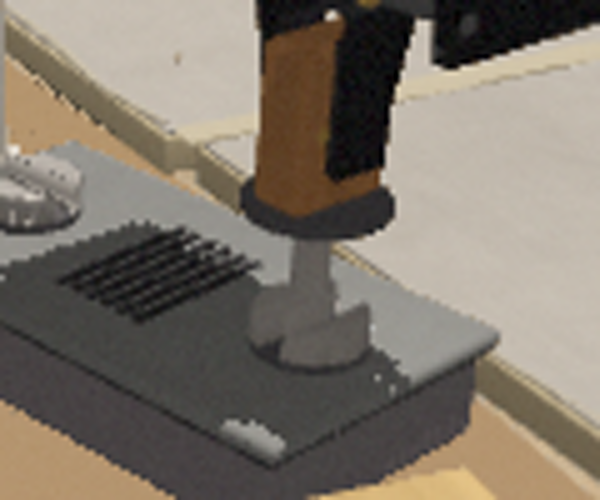

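The blade is in the slot (crop 310,310) with no contact force. Turning clockwise.

Emit:
arm_command(xyz=[[0,0,-0.001],[0,0,-0.001],[0,0,-0.001],[0,0,-0.001],[0,0,-0.001],[0,0,-0.001],[0,0,-0.001],[0,0,-0.001],[0,0,-0.001],[0,0,-0.001],[0,0,-0.001],[0,0,-0.001],[0,0,-0.001],[0,0,-0.001],[0,0,-0.001],[0,0,-0.001],[0,0,-0.001],[0,0,-0.001]], rot=[[0,0,-0.05],[0,0,-0.12],[0,0,-0.2],[0,0,-0.28],[0,0,-0.37],[0,0,-0.46],[0,0,-0.55],[0,0,-0.65],[0,0,-0.75],[0,0,-0.85],[0,0,-0.95],[0,0,-1.05],[0,0,-1.15],[0,0,-1.25],[0,0,-1.35],[0,0,-1.45],[0,0,-1.5],[0,0,-1.5]])

```text
time: 9.23
ee_pos: [0.6123, -0.078, 0.1274]
eef_rot: [0.623, 0.783, 0.001, 0.0]
ft_force: [2.5, 2.2, -1.4]
width: 0.0236
grip_force: 49.4
```

```bash
python3 - <<'E'
from h import *
s=r.read_state();print(s["time"],s["ee_pos"],s["torque"],s["ft_force"],np.round(s["joint_positions"],2))
E
```

```text
9.2333 [ 0.61232273 -0.07798031  0.12741849] [ 0.59552028 -0.62542779  0.07717394] [ 2.46165895  2.24740974 -1.41052851] [-0.54  0.47  0.78  1.64 -0.35  1.18  0.55]
```

Emit:
arm_command(xyz=[[0,0,0],[0,0,0],[0,0,0],[0,0,0],[0,0,0]], rot=[[0,0,-0.04],[0,0,-0.08],[0,0,-0.12],[0,0,-0.14],[0,0,-0.14]])

```text
time: 9.65
ee_pos: [0.6124, -0.0781, 0.1274]
eef_rot: [0.675, 0.738, 0.001, 0.0]
ft_force: [4.1, 3.8, -1.5]
width: 0.0238
grip_force: 49.4
```

```bash
python3 - <<'E'
from h import *
s=r.read_state();print(s["time"],s["ee_pos"],s["torque"],s["ft_force"])
E
```

```text
9.65 [ 0.6123904  -0.07813972  0.12742394] [ 1.0009203  -1.12532331  0.11237286] [ 4.13095492  3.83326117 -1.52184598]
```

Emit:
arm_command(xyz=[[0,0,0],[0,0,0],[0,0,0],[0,0,0]], rot=[[0,0,-0.03],[0,0,-0.06],[0,0,-0.06],[0,0,-0.06]])

```text
time: 9.98
ee_pos: [0.6124, -0.0782, 0.1274]
eef_rot: [0.696, 0.718, 0.001, 0.0]
ft_force: [3.2, 3.9, -2.4]
width: 0.0238
grip_force: 49.4
```

```bash
python3 - <<'E'
from h import *
s=r.read_state();print(s["time"],s["ee_pos"],s["torque"],s["ft_force"])
E
```

```text
9.9833 [ 0.61242443 -0.07815583  0.12744488] [ 1.00342255 -1.23880983  0.12080753] [ 3.24731602  3.87125478 -2.39571832]
```

Emit:
arm_command(xyz=[[0,0,0],[0,0,0],[0,0,0],[0,0,0]], rot=[[0,0,-0.03],[0,0,-0.06],[0,0,-0.08],[0,0,-0.08]])

```text
time: 10.32
ee_pos: [0.6125, -0.0782, 0.1275]
eef_rot: [0.725, 0.689, 0.001, 0.0]
ft_force: [5.2, 3.2, -2.4]
width: 0.0238
grip_force: 49.4
```

```bash
python3 - <<'E'
from h import *
snap("top","t4");snap("side","s4");s=r.read_state();print(s["time"],s["ee_pos"],s["torque"],s["ft_force"])
a=cv2.imread("pics/t4.png")[150:250,225:365];b=cv2.imread("pics/s4.png")[180:280,320:460]
cv2.imwrite("pics/c4.png",cv2.resize(np.vstack([a,b]),None,fx=3,fy=3,interpolation=cv2.INTER_CUBIC)[:600])
E
```

```text
10.4167 [ 0.61249446 -0.07815376  0.12746788] [ 1.03834795 -1.23114594  0.08836674] [ 3.6487284   3.69461817 -2.79023049]
```

View pics/c4.png

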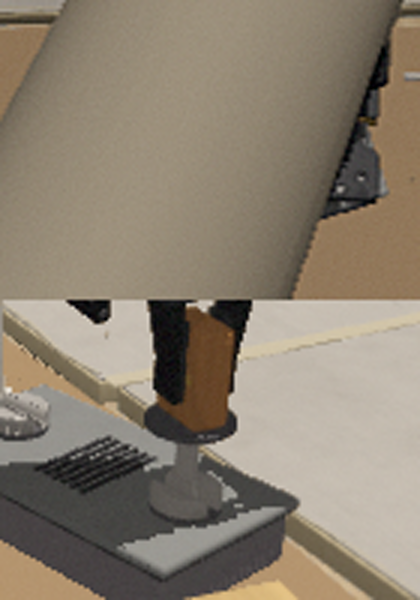

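Emit:
arm_command(xyz=[[0,0,0],[0,0,0],[0,0,0],[0,0,0]], rot=[[0,0,-0.03],[0,0,-0.06],[0,0,-0.08],[0,0,-0.08]])

```text
time: 10.75
ee_pos: [0.6126, -0.0781, 0.1275]
eef_rot: [0.752, 0.66, 0.001, 0.0]
ft_force: [3.9, 2.9, -1.2]
width: 0.0238
grip_force: 49.5
```

```bash
python3 - <<'E'
from h import *
s=r.read_state();print(s["time"],s["ee_pos"],s["torque"],s["ft_force"],s["eef_rot"])
E
```

```text
10.75 [ 0.61258354 -0.07812419  0.12746304] [ 1.00668678 -1.34877845  0.21195697] [ 3.86882756  2.87320125 -1.16217567] [7.51513914e-01 6.59716316e-01 1.03304246e-03 3.89621506e-04]
```

Emit:
arm_command(xyz=[[0,0,0],[0,0,0],[0,0,0],[0,0,0]], rot=[[0,0,-0.03],[0,0,-0.06],[0,0,-0.08],[0,0,-0.08]])

```text
time: 11.08
ee_pos: [0.6126, -0.0782, 0.1275]
eef_rot: [0.777, 0.629, 0.001, 0.0]
ft_force: [5.4, 3.0, -2.6]
width: 0.0239
grip_force: 49.8
```

```bash
python3 - <<'E'
from h import *
s=r.read_state();print(s["time"],s["ee_pos"],s["torque"],s["ft_force"],s["eef_rot"])
E
```

```text
11.0833 [ 0.61263723 -0.07817894  0.1274688 ] [ 0.84875791 -1.5101886   0.52360804] [ 5.44398923  2.9564966  -2.58461669] [7.77123697e-01 6.29346926e-01 9.88853234e-04 4.78251034e-04]
```

Torque rose sharply to 0.52 N m, so the screw is at its stop. I'll back off into the play and lift straight out.

Emit:
arm_command(xyz=[[0,0,0],[0,0,0],[0,0,0],[0,0,0],[0,0,0],[0,0,0],[0,0,0.005],[0,0,0.012],[0,0,0.025],[0,0,0.045],[0,0,0.06],[0,0,0.06]], rot=[[0,0,0],[0,0,0.07],[0,0,0.14],[0,0,0.21],[0,0,0.28],[0,0,0.28],[0,0,0.28],[0,0,0.28],[0,0,0.28],[0,0,0.28],[0,0,0.28],[0,0,0.28]])

```text
time: 12.08
ee_pos: [0.6129, -0.0802, 0.1913]
eef_rot: [0.683, 0.73, 0.001, 0.002]
ft_force: [0.3, -0.3, -1.2]
width: 0.0241
grip_force: 49.3
```

```bash
python3 - <<'E'
from h import *
snap("side","s5");s=r.read_state();print(s["time"],s["ee_pos"],s["eef_rot"],s["torque"],s["ft_force"],s["width"])
for d in r.spot_point("key","side")[:4]: print(round(d["conf"],2),w("side",d["at"]).round(4))
b=cv2.imread("pics/s5.png")[160:280,310:470]
cv2.imwrite("pics/c5.png",cv2.resize(b,None,fx=5,fy=5,interpolation=cv2.INTER_CUBIC))
E
```

```text
12.1333 [ 0.612324   -0.07980622  0.18931628] [0.68310599 0.73031765 0.00093823 0.00120587] [-0.06125239 -0.01515464 -0.0048575 ] [ 0.45672593  0.54796114 -1.71911766] 0.023661351158546343
0.95 [ 0.6115 -0.0802  0.1194]
0.71 [ 0.4337 -0.2205  0.0313]
0.7 [0.4103 0.0325 0.0444]
0.6 [ 0.4421 -0.1089  0.041 ]
```

View pics/c5.png

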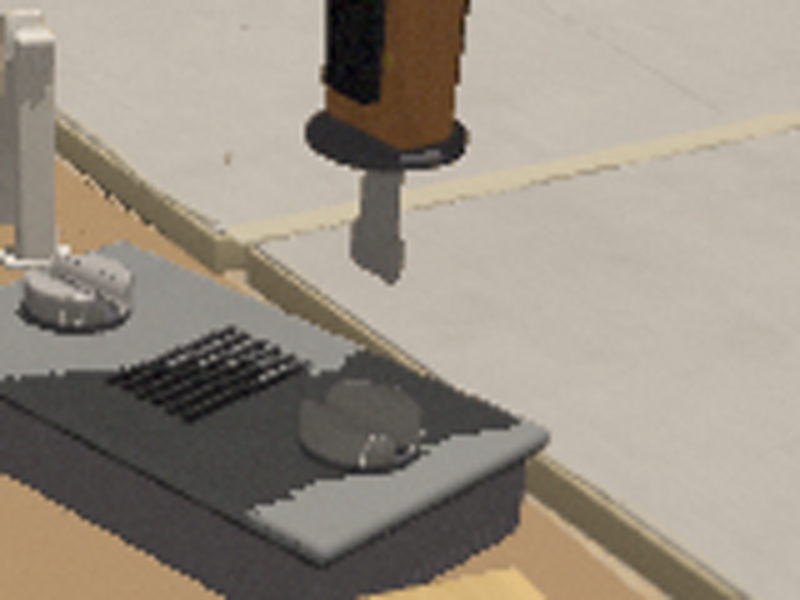

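The open screw's slot (crop 360,430) now runs along the box, like the other one's. The key hangs straight in the gripper. Moving back over the stand.

Emit:
arm_command(xyz=[[-0.01,-0.028,0],[-0.02,-0.056,0],[-0.03,-0.084,0],[-0.04,-0.112,0],[-0.047,-0.13,0],[-0.0505,-0.139,0],[-0.0513,-0.1412,0],[-0.0513,-0.1412,0],[-0.0513,-0.1412,0],[-0.0513,-0.1412,0],[-0.0513,-0.1412,0]], rot=[[0,0,0],[0,0,0],[0,0,0],[0,0,0],[0,0,0],[0,0,0],[0,0,0],[0,0,0],[0,0,0],[0,0,0],[0,0,0]])

```text
time: 13.1
ee_pos: [0.5609, -0.2187, 0.1869]
eef_rot: [0.682, 0.731, 0.0, -0.0]
ft_force: [-0.6, 0.7, -1.2]
width: 0.0239
grip_force: 49.3
```

```bash
python3 - <<'E'
from h import *
snap("side","s6");s=r.read_state();print(s["time"],s["ee_pos"],s["eef_rot"],s["torque"],s["ft_force"])
for l in("key","stand"):
  for d in r.spot_point(l,"side")[:2]: print(l,round(d["conf"],2),w("side",d["at"]).round(4))
b=cv2.imread("pics/s6.png")[210:350,330:490].copy()
p=(proj("side",[.5603,-.2208,.06])-[329.5,209.5])*4
b=cv2.resize(b,None,fx=4,fy=4,interpolation=cv2.INTER_CUBIC)
cv2.circle(b,tuple(np.int32(p)),3,(0,0,255),-1)
th=np.linspace(0,6.28,40);C=np.array([proj("side",[.5603+.019*np.cos(t),-.2208+.019*np.sin(t),.06]) for t in th])
cv2.polylines(b,[np.int32((C-[329.5,209.5])*4)],True,(0,0,255),1)
cv2.imwrite("pics/c6.png",b)
E
```

```text
13.15 [ 0.56084005 -0.21903078  0.18694846] [ 6.81993848e-01  7.31357901e-01  7.59967024e-05 -8.49699234e-05] [-0.10263627  0.02809327  0.01690685] [-0.46664363 -0.34801645 -1.66256341]
key 0.95 [ 0.4315 -0.2206  0.0345]
key 0.95 [0.412  0.0332 0.0447]
stand 0.58 [ 0.5636 -0.2216  0.0008]
```

View pics/c6.png

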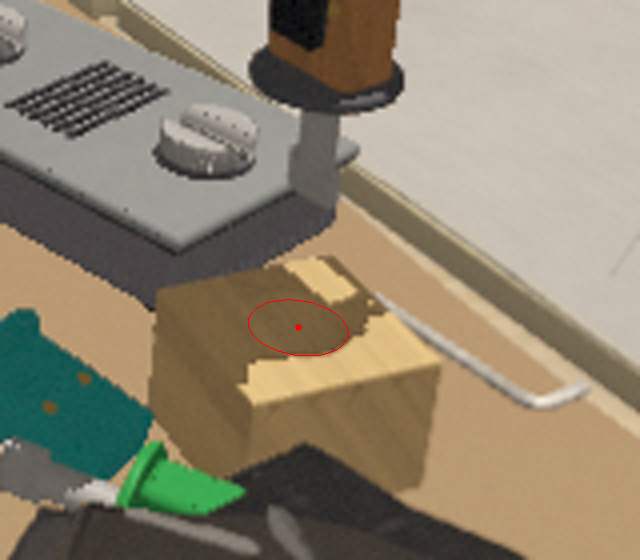

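The red circle I projected from the stand estimate sits in the middle of the block's top (298,327), and the blade is above it. Lowering with force checks.

Emit:
arm_command(xyz=[[0,0,-0.02],[0,0,-0.04],[0,0,-0.05],[0,0,-0.055],[0,0,-0.06],[0,0,-0.065],[0,0,-0.07],[0,0,-0.07]], rot=[[0,0,0],[0,0,0],[0,0,0],[0,0,0],[0,0,0],[0,0,0],[0,0,0],[0,0,0]])

```text
time: 13.92
ee_pos: [0.5602, -0.2201, 0.1166]
eef_rot: [0.683, 0.731, -0.0, -0.0]
ft_force: [0.2, 0.8, -2.9]
width: 0.0238
grip_force: 49.3
```

Emit:
arm_command(xyz=[[0,0,-0.01],[0,0,-0.02],[0,0,-0.028],[0,0,-0.032],[0,0,-0.034],[0,0,-0.035],[0,0,-0.035]], rot=[[0,0,0],[0,0,0],[0,0,0],[0,0,0],[0,0,0],[0,0,0],[0,0,0]])

```text
time: 14.5
ee_pos: [0.5603, -0.2203, 0.082]
eef_rot: [0.683, 0.731, -0.0, 0.0]
ft_force: [0.4, -0.3, -1.8]
width: 0.0241
grip_force: 49.3
```

Emit:
arm_command(xyz=[[0,0,-0.0005],[0,0,-0.0005],[0,0,-0.0005],[0,0,-0.0005],[0,0,-0.0005],[0,0,-0.0005],[0,0,-0.0005],[0,0,-0.0005],[0,0,-0.0005],[0,0,-0.0005],[0,0,-0.0005]], rot=[[0,0,0],[0,0,0],[0,0,0],[0,0,0],[0,0,0],[0,0,0],[0,0,0],[0,0,0],[0,0,0],[0,0,0],[0,0,0]], grip=1)

```text
time: 15.42
ee_pos: [0.5603, -0.2202, 0.0816]
eef_rot: [0.683, 0.731, 0.0, 0.0]
ft_force: [-0.1, -0.4, 0.3]
width: 0.0846
grip_force: 0.0
```

Emit:
arm_command(xyz=[[0,0,0.01],[0,0,0.03],[0,0,0.055],[0,0,0.085],[0,0,0.115],[0,0,0.14],[0,0,0.15],[0,0,0.15],[0,0,0.15]], rot=[[0,0,0],[0,0,0],[0,0,0],[0,0,0],[0,0,0],[0,0,0],[0,0,0],[0,0,0],[0,0,0]])

```text
time: 16.17
ee_pos: [0.5603, -0.2202, 0.2316]
eef_rot: [0.683, 0.731, 0.0, 0.0]
ft_force: [0.3, 0.6, -0.4]
width: 0.0873
grip_force: 0.0
```

```bash
python3 - <<'E'
from h import *
snap("side","s7");s=r.read_state();print(s["time"],s["ee_pos"],s["width"],s["ft_force"])
for d in r.spot_point("key","side")[:4]: print(round(d["conf"],2),w("side",d["at"]).round(4))
cv2.imwrite("pics/c7.png",cv2.resize(cv2.imread("pics/s7.png")[200:350,300:460],None,fx=4,fy=4,interpolation=cv2.INTER_CUBIC))
E
```

```text
16.2167 [ 0.55990364 -0.21992368  0.23067122] 0.08705844539398917 [ 0.49047884  0.80987757 -0.26556938]
0.89 [ 0.4396 -0.108   0.0385]
0.66 [0.4116 0.0324 0.0447]
0.55 [ 0.4304 -0.2174  0.0316]
```

View pics/c7.png

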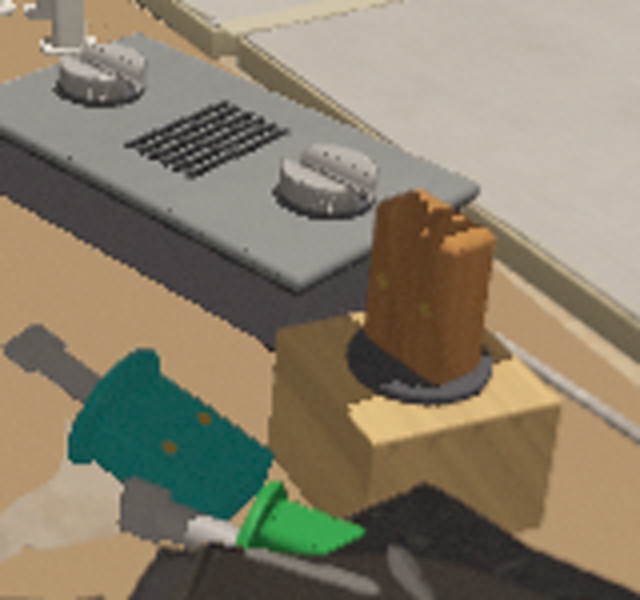

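The key stands upright with its guard on the block (crop 420,370), released. Both screws' slots run along the box. Handing in.

```bash
python3 -c "
from bench import r
print(r.close_job())"
```

```text
the job is handed in; nothing more can be done
None
```

I turned the open screw to its stop, put the key back upright in its stand and released it, and handed the job in at about 16 s; the locked screw was left alone, and the hand-in returned no verdict.

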